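Slide the blood-sample rack home in the analyser and start it

TASK

Push the red rack of blood tubes along the bench, without gripping or lifting it, into the analyser's blue loading bay until it sits square and fully home against the back of the bay between the two guide rails. Push gently and keep the rack upright; only once it is home, press the green start button on top of the analyser all the way down and let go. Leave the bottle, the specimen pot and the timer where they stand.

Things in the scene. Friction and masses are not known exactly. Their poses are not given: they have to be found in the camera images.
- rack: Red solid block standing loose on the bench: 70 mm along its own x, 130 mm along y, 55 mm tall, flat upright sides, 0.3 to 0.6 kg. Ten purple-capped tubes fixed in its top reach up to 88 mm. Origin: centre of its underside, z up. Same either way round: it fits the bay with its x along the dock's x in either sense. Slides on the bare bench.
- dock: White analyser with loading bay, fixed. Origin: on the bench in the bay, where the centre of the rack's underside is when the rack is home. +x points into the bay (loading direction, roughly world -y). The bay's upright back face (the stop) is at x = +35 mm. Front housing behind it: 100 mm tall, 240 wide, to x = 165; then the cabinet, 250 tall, 340 wide, to x = 425.
- bay_mouth (a point): Middle of the bay's open mouth, on the bench, 75 mm from the dock's origin along its -x. The bay floor is the bench itself, painted blue. Two aluminium guide rails, 25 mm tall, 8 mm thick, inner faces at dock y = +/-75 mm, run from the stop to dock x = -30 mm, then flare to y = +/-91 mm at this mouth. They are grippy: a rack over 8 mm off the middle may jam.
- start_top (a point): Centre of the top face of the round green start button (32 mm across) on the front housing, 78 mm beyond the bay's origin along the dock's x. It is pressed straight down, 6 mm of travel, about 5 N when fully down, and springs back.
- start (a joint): Travel of the start button: 0 released, 0.006 m fully down.
- reagent: Amber bottle with a white cap, 52 mm across, 90 mm tall, loose. Origin: centre of its underside. To be left alone.
- pot: Clear specimen pot with a yellow lid, 54 mm across, 60 mm tall, loose. Origin: centre of its underside. To be left alone.
- timer: Grey bench timer, a flat box 50 x 65 x 30 mm with a dark display, loose. Origin: centre of its underside. To be left alone.
There are look-alikes about, which are no part of the job. Of the things that look like the rack, the smallest one is meant.

How it is judged:
On the way, in this order (a step that is already met when the one before it is completed fails the run):
1. the rack is home in the bay (x of rack in the frame of dock above -0.004 m and y of rack in the frame of dock between -0.012 and 0.012 m and angle between the x axis of rack and the x axis of dock, either way round below 0.06 rad and height (world z) of rack below 0.004 m and angle between rack's own z axis and vertical below 0.05 rad and linear speed of rack below 0.01 m/s), for 0.2 s.
2. the start button is pressed down (value of joint start above 0.0045 m), for 0.05 s.
At the end, for the whole second after the job is handed in: The rack stands upright on the bench in the bay, at rest, within 4 mm of the stop, within 12 mm of the middle and within 0.06 rad of square; the start button has been pressed and has sprung back; the bottle, pot and timer stand within 15 mm of where they were (all of step 1 and value of joint start below 0.002 m and angle between each of reagent, pot, timer's own z axis and vertical below 0.1 rad and distance of each of reagent, pot, timer from where it was at the start of the episode below 0.015 m); the robot touches nothing.
It fails at once if the start button is pressed before the rack is home (value of joint start above 0.003 m and (not (x of rack in the frame of dock above -0.004 m) or not (y of rack in the frame of dock below 0.012 m) or not (y of rack in the frame of dock above -0.012 m) or not (angle between the x axis of rack and the x axis of dock, either way round below 0.06 rad) or not (height (world z) of rack below 0.004 m) or not (angle between rack's own z axis and vertical below 0.05 rad))).
It fails at once if the rack is lifted off the bench (height (world z) of rack above 0.008 m).
It fails at once if the rack is tipped (angle between rack's own z axis and vertical above 0.2 rad).
It fails at once if the rack is gripped or shoved hard (over 35 N from the fingers) (contact force between the fingers and rack above 35 N).
It fails at once if the bottle, the specimen pot or the timer is moved or tipped (distance of any of reagent, pot, timer from where it was at the start of the episode above 0.015 m or angle between any of reagent, pot, timer's own z axis and vertical above 0.2 rad).
It also fails if it takes over 72 s, if anything falls off the work surface, if the arm or the gripper's body presses on something with over 40 N, if the wrist force passes 120 N, or if a joint passes its speed limit or range.

ROBOT

A 6-joint arm with a two-finger parallel gripper is mounted at the origin on the work surface. World frame = base frame: x ahead of the robot, y to its left, z up, the work surface at z = 0. Lengths are in m, angles in rad, forces in N, time in s.
With the tool pointing down it reaches from about 0.35 to 0.975 m from the base axis. Payload 4.9 kg.
Tool frame: the origin (TCP) lies on the mounting face of the last link; the fingertips stand 173 mm ahead of it and the grasp point (between the pads) lies 155 mm ahead of it (tcp_to_grasp is the distance from the TCP to the grasp point, in m); z points along the fingers, y is the line along which they close (so a half turn about z gives the same grasp; the last joint's range is limited). The gripper opens to 85 mm and grips with 20 to 120 N. Pads are 22 mm wide; open, the fingers measure 114 mm over their backs; the gripper's body (76 mm by 85 mm) begins 54 mm behind the grasp point. The pads swing forward as they close: fully open they stand 13 mm farther back than shut.
Start: joints at [-1.415, 0.053, 1.613, -0, 1.476, -0.119], TCP at [0.17, -0.602, 0.405] pointing down, gripper open.
Joint ranges: [-3.01, 3.01], [-1.01, 2.22], [0.06, 2.58], [-1.02, 4.17], [0.09, 2.62], [-3.14, 3.14]. Speed limits (rad/s): [2.57, 2.57, 3.14, 3.14, 3.14, 3.14].

INTERFACE

Orientations are given as a rotation vector (axis times angle).
In Python, from station import get_obs, get_image, calibration, finish_job, tcp_to_grasp gives the robot as it stands. The module is installed in compiled form; this text tells all that it offers.
- The arm moves only by the tool arm_command, never from a script. Its argument "plan" is a list that holds one entry, the list of rows, each a list of 6 numbers: the shift along the tool's x, y, z in cm, then the turn, a rotation vector about the tool's x, y, z in rad. A call has 1 to 12 rows; each row is the pose to reach, as a shift and turn from the pose commanded when the call began, along the tool's axes at that moment; what a row does not reach only later rows make up. A row lasts 1/12 s, in which the tool goes at most 41.7 mm and 7.16 degrees, less where a joint would pass 70% of its speed; a pose out of reach is approached as far as the arm can. A call with a gripper value outside its range is refused whole. "gripper" is the closure, from -1 (fully open) to 1 (shut), set as the call begins (left out, the last holds). The fingers move at their own pace and stop on an object; "force" is the grip in N (left out, the last holds). Time passes only in rows, so rows that repeat a pose let the fingers close. It gives the time, the measured TCP pose, the force, the opening and the grip force at its end, in the units of the state.
- get_obs(): the state, without advancing time (a new reading comes with each control period).
- get_image(name): name is "scene" or "top" or "wrist"; returns (picture, depth): 400x640x3 uint8, blue, green, red; 400x640 float32, m along the optical axis (not along the pixel's ray), 0 where there is no reading.
- calibration(name): a dict with "fx", "fy", "cx", "cy" (pixels), "dist" ([k1, k2, p1, p2, k3] as OpenCV has them; the pictures are not rectified), "pose" (4x4, takes a point from camera to world coordinates). Camera axes: x right, y up, looking along -z (the intrinsics and any distortion apply to the point x, -y, -z); pixel columns grow to the right and rows downward; lengths in m; the calibration is good to about 2 mm. A picture is of the moment at which its call begins: read the wrist's pose just before it. calibration takes no time and is no camera call; for the wrist camera it gives the pose at the moment of the call.
- finish_job(): hands the job in; it is judged then, once.
The state is a dict: "t": time; "q": joint angles; "dq": joint speeds; "effort": joint torques, N m; "tool_pos": TCP position; "tool_rot": TCP orientation; "contact_force": force on the tool from outside, world axes, zero at the start; "wrist_torque": the same for the moment, N m; "opening": finger opening in m; "grip_force": force on a finger pad.
Only numpy, scipy, OpenCV 4.12 (cv2) and the standard library are available. Lean on these libraries where they do the work, as an engineer would, in place of code of your own. Each camera call takes 0.05 s, during which the arm holds its last target. There are 200 camera calls.

## Working session

There is one attempt and no reset: what is moved stays moved. The work goes in short steps, Python scripts to look and compute and a tool call to move; the robot and the scene stay as the last step left them, time stands still between calls to the robot, and variables do not carry over. Pictures are saved under pics/ and viewed, at most 10 in all, crops included, and the job is handed in when it is done.

Besides the shell and the picture viewer there is one more tool, called after "Call:" as a command line: name --argument value ..., lists and objects as JSON in quotes. arm_command: Moves the arm, as the interface text tells. Its arguments: {"type":"object","properties":{"plan":{"type":"array"},"gripper":{"type":"number"},"force":{"type":"number"}},"required":["plan"]}

```bash
mkdir -p pics
cat > h.py <<'E'
import numpy as np, cv2
from station import *
def snap(n,tag):
    c=calibration(n); im,d=get_image(n); cv2.imwrite(f'pics/{tag}.png',im); np.savez(f'pics/{tag}.npz',im=im,d=d,**{k:np.array(v) for k,v in c.items()})
    return im,d,c
def load(tag): return np.load(f'pics/{tag}.npz')
def rays(c,uv):
    K=np.array([[c['fx'],0,c['cx']],[0,c['fy'],c['cy']],[0,0,1]],float)
    p=cv2.undistortPoints(np.array(uv,float).reshape(-1,1,2),K,np.array(c['dist'],float)).reshape(-1,2)
    return np.c_[p[:,0],-p[:,1],-np.ones(len(p))]
def atdepth(c,uv,d):
    T=np.array(c['pose']); return (rays(c,uv)*np.array(d).reshape(-1,1))@T[:3,:3].T+T[:3,3]
def atz(c,uv,z):
    T=np.array(c['pose']); r=rays(c,uv)@T[:3,:3].T; return T[:3,3]+r*((z-T[2,3])/r[:,2])[:,None]
E
python3 - <<'E'
from h import *
for n in ('top','scene'):
    im,d,c=snap(n,n+'0'); print(n,np.round(c['pose'],3).tolist())
o=get_obs(); print(o['t'],o['tool_pos'],o['tool_rot'],o['opening'],tcp_to_grasp)
E
```

```text
top [[0.012, 0.998, -0.062, 0.523], [-0.999, 0.014, 0.029, 0.02], [0.03, 0.061, 0.998, 1.231], [0.0, 0.0, 0.0, 1.0]]
scene [[0.085, -0.765, 0.639, 1.029], [0.996, 0.07, -0.049, -0.034], [-0.007, 0.641, 0.768, 0.608], [0.0, 0.0, 0.0, 1.0]]
0.1 [ 0.16955193 -0.60130415  0.40356342] [-3.11007128e+00 -4.30005822e-01  1.02894719e-04] 0.08542560036698617 0.1547
```

View pics/top0.png

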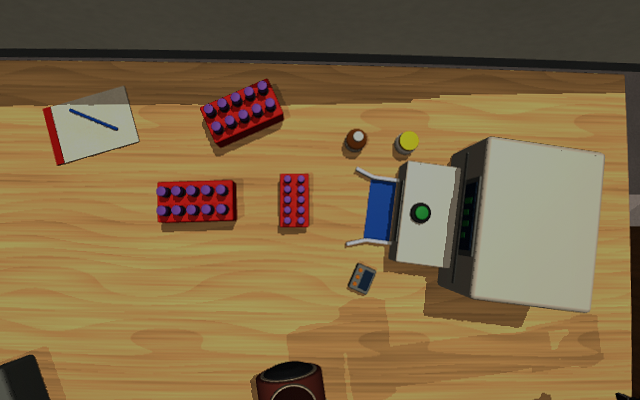

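View pics/scene0.png

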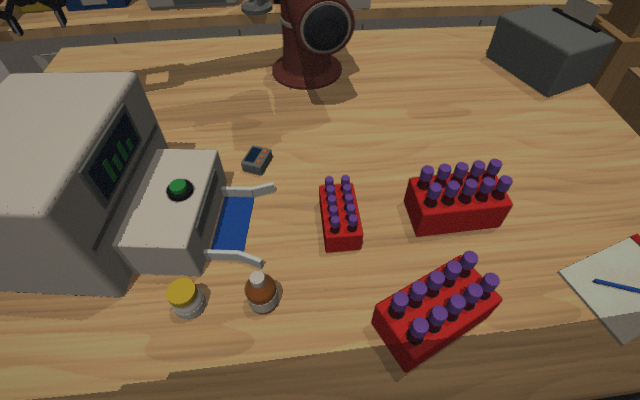

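The top picture shows the smallest rack at about (294,201), the bay at (379,211), the button at (420,213), the bottle at (356,140), the pot at (407,143) and the timer at (362,278). The scene picture agrees. I'll enlarge the bay area.

Run:
```python
from h import *
a=load('top0'); im=a['im'][120:300,265:465]
cv2.imwrite('pics/crop0.png',cv2.resize(im,None,fx=3.3,fy=3.3,interpolation=cv2.INTER_CUBIC))
print(a['fx'],a['cx'],a['cy'],a['dist'])
d=a['d']
for n,u in dict(rack=(294,201),btn=(420,213),bottle=(357,137),pot=(408,141),timer=(362,278),hous=(440,200)).items():
    print(n,np.round(atdepth(a,[u],[d[u[1],u[0]]]),4))
```

```text
488.2195742298927 313.0010187842025 198.98024257595281 [-0.0488601  0.         0.         0.         0.       ]
rack [[0.5901 0.032  0.0544]]
btn [[ 0.5629 -0.2586  0.1186]]
bottle [[ 0.7417 -0.115   0.0923]]
pot [[ 0.7399 -0.2433  0.0631]]
timer [[ 0.4048 -0.137   0.0314]]
hous [[ 0.5948 -0.3112  0.0988]]
```

View pics/crop0.png

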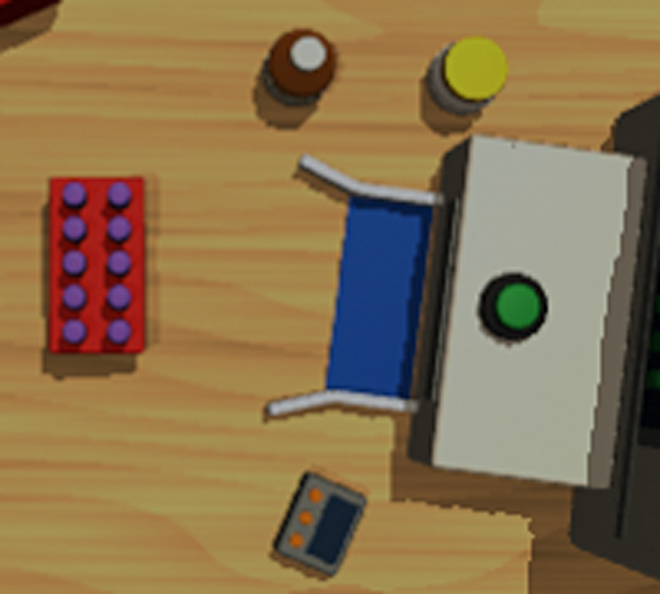

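```bash
cat >> h.py <<'E'
def cr(pts): return [(265+(x+.5)/3.3-.5,120+(y+.5)/3.3-.5) for x,y in pts]
E
python3 - <<'E'
from h import *
a=load('top0')
h=atz(a,cr([(473,137),(434,466),(608,487),(645,155)]),.1); print('hous',h.round(4).tolist())
r=atz(a,cr([(50,178),(144,178),(144,352),(50,353)]),.055); print('rack',r.round(4).tolist(), r.mean(0))
rl=atz(a,cr([(350,193),(436,204),(330,394),(412,404)]),.025); print('rails',rl.round(4).tolist())
b=atz(a,cr([(520,306)]),.1186); print('btn',b)
uu,vv=np.meshgrid(np.arange(370,465),np.arange(140,290)); uv=np.c_[uu.ravel(),vv.ravel()]
P=atdepth(a,uv,a['d'][uv[:,1],uv[:,0]])
Q=P[(abs(P[:,2]-.1)<.006)&(P[:,1]<-.17)&(P[:,0]<.72)&(P[:,0]>.4)]
print('hrect',cv2.minAreaRect((Q[:,:2]*1000).astype(np.float32)),np.median(Q[:,2]))
uu,vv=np.meshgrid(np.arange(270,320),np.arange(165,240)); uv=np.c_[uu.ravel(),vv.ravel()]
P=atdepth(a,uv,a['d'][uv[:,1],uv[:,0]]); Q=P[P[:,2]>.035]
print('rrect',cv2.minAreaRect((Q[:,:2]*1000).astype(np.float32)))
f=h[0]-h[1]; g=h[3]-h[2]
for v in (f,g,h[0]-h[3],h[1]-h[2],rl[1]-rl[0],rl[3]-rl[2],r[0]-r[3],r[1]-r[2],r[0]-r[1]): print(np.linalg.norm(v).round(4),np.degrees(np.arctan2(v[1],v[0])).round(2))
E
```

```text
hous [[0.6851, -0.2349, 0.1], [0.4517, -0.2074, 0.1], [0.4378, -0.3316, 0.1], [0.6745, -0.3595, 0.1]]
rack [[0.656, 0.0673, 0.055], [0.657, -0.0016, 0.055], [0.5295, -0.0032, 0.055], [0.5279, 0.0652, 0.055]] [0.59261885 0.03192557 0.055     ]
rails [[0.6516, -0.158, 0.025], [0.6443, -0.2235, 0.025], [0.5, -0.1437, 0.025], [0.4932, -0.2056, 0.025]]
btn [[ 0.56436844 -0.26377631  0.1186    ]]
hrect ((565.730712890625, -282.9642333984375), (136.8472900390625, 315.9910888671875), 83.0078125) 0.09932737134831071
rrect ((590.557861328125, 32.12956619262695), (136.1222686767578, 68.05878448486328), 0.8261944651603699)
0.2351 -6.72
0.2382 -6.72
0.125 85.1
0.125 83.65
0.0659 -96.36
0.0623 -96.28
0.1281 0.95
0.1275 0.75
0.0689 90.9
```

```bash
cat >> h.py <<'E'
from scipy.spatial.transform import Rotation as Ro
TILT=np.radians(20); L=.160
def pose(x,y,z,yaw,tilt=TILT,off=(-.011,0,L)):
    "TCP pose putting the tool point off at x,y,z; tool x heading yaw (deg), top leaning back by tilt"
    p=np.radians(yaw); B=np.array([[np.cos(p),np.sin(p),0],[np.sin(p),-np.cos(p),0],[0,0,-1]])
    R=B@Ro.from_euler('y',-tilt).as_matrix(); return np.array([x,y,z])-R@np.array(off),R
def rows(*targets,cmd=None):
    o=get_obs(); p0,R0=cmd or (o['tool_pos'],Ro.from_rotvec(o['tool_rot']).as_matrix())
    for p,R in targets:
        print('[%s]'%','.join('%.2f'%v for v in R0.T@(p-p0)*100)+' turn [%s]'%','.join('%.3f'%v for v in Ro.from_matrix(R0.T@R).as_rotvec()))
E
python3 - <<'E'
from h import *
print(np.round(Ro.from_rotvec(get_obs()['tool_rot']).as_matrix(),3).tolist())
rows(pose(.5935,.090,.15,90.85))
E
```

```text
[[0.962, 0.271, -0.0], [0.271, -0.962, 0.002], [0.0, -0.002, -1.0]]
[61.23,-61.30,10.83] turn [-0.230,-0.299,-1.296]
```

Call:
arm_command --plan '[[[0, 0, -4, 0, 0, 0], [0, 0, -8, 0, 0, 0], [0, 0, -9, 0, 0, 0]]]' --gripper -1

```text
t: 0.35
tool_pos: [0.1697, -0.6017, 0.5017]
tool_rot: [3.103, 0.429, 0.0]
contact_force: [0.2, -0.2, 1.9]
opening: 0.0854
grip_force: 0.0
```

Call:
arm_command --plan '[[[61, -61, 3, -0.23, -0.3, -1.3], [61, -61, 3, -0.23, -0.3, -1.3], [61, -61, 3, -0.23, -0.3, -1.3], [61, -61, 3, -0.23, -0.3, -1.3], [61, -61, 3, -0.23, -0.3, -1.3], [61, -61, 3, -0.23, -0.3, -1.3], [61, -61, 3, -0.23, -0.3, -1.3], [61, -61, 3, -0.23, -0.3, -1.3], [61, -61, 3, -0.23, -0.3, -1.3], [61, -61, 3, -0.23, -0.3, -1.3], [61, -61, 3, -0.23, -0.3, -1.3], [61, -61, 3, -0.23, -0.3, -1.3]]]'

```text
t: 1.35
tool_pos: [0.4139, -0.1633, 0.4772]
tool_rot: [2.006, 2.05, -0.358]
contact_force: [0.3, -0.3, 0.1]
opening: 0.0853
grip_force: 0.0
```

Run:
```python
from h import *
rows(pose(.5935,.090,.25,90.85))
```

```text
[32.29,18.55,-3.31] turn [0.002,0.004,0.007]
```

Call:
arm_command --plan '[[[32.3, 18.5, -3.3, 0, 0, 0.01], [32.3, 18.5, -3.3, 0, 0, 0.01], [32.3, 18.5, -3.3, 0, 0, 0.01], [32.3, 18.5, -3.3, 0, 0, 0.01], [32.3, 18.5, -3.3, 0, 0, 0.01], [32.3, 18.5, -3.3, 0, 0, 0.01], [32.3, 18.5, -3.3, 0, 0, 0.01], [32.3, 18.5, -3.3, 0, 0, 0.01], [32.3, 18.5, -3.3, 0, 0, 0.01], [32.3, 18.5, -3.3, 0, 0, 0.01], [32.3, 18.5, -3.3, 0, 0, 0.01], [32.3, 18.5, -3.3, 0, 0, 0.01]]]'

```text
t: 2.35
tool_pos: [0.5929, 0.1524, 0.3964]
tool_rot: [2.02, 2.038, -0.358]
contact_force: [0.1, -0.1, 0.2]
opening: 0.0854
grip_force: 0.0
```

Run:
```python
from h import *
print(get_obs()['tool_pos'])
rows(pose(.5935,.088,.08,90.85),pose(.5935,.088,.022,90.85))
im1,_,_=snap('wrist','w1'); im2,_,_=snap('scene','s1')
cv2.imwrite('pics/v1.png',np.vstack([cv2.resize(i,(480,300)) for i in (im1,im2)]))
```

```text
[0.59287625 0.15235416 0.3963807 ]
[5.92,-0.06,15.91] turn [-0.001,0.003,-0.006]
[7.92,-0.06,21.36] turn [-0.001,0.003,-0.006]
```

View pics/v1.png

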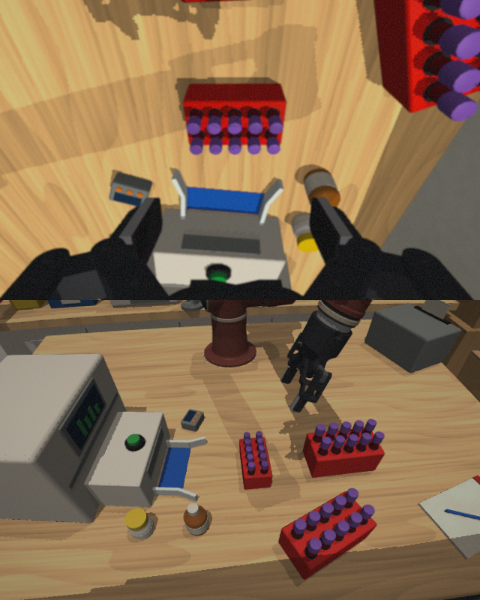

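The wrist half of the picture shows the rack centred between the fingers at (235,120), with the bay ahead of it. The scene half shows the gripper behind the rack, in the gap before the larger look-alike. The way down looks clear.

Call:
arm_command --plan '[[[5.9, -0.1, 15.9, 0, 0, 0], [5.9, -0.1, 15.9, 0, 0, 0], [5.9, -0.1, 15.9, 0, 0, 0], [5.9, -0.1, 15.9, 0, 0, 0], [5.9, -0.1, 15.9, 0, 0, 0], [6.9, -0.1, 18.6, 0, 0, 0], [7.9, -0.1, 21.3, 0, 0, 0], [7.9, -0.1, 21.3, 0, 0, 0], [7.9, -0.1, 21.3, 0, 0, 0]]]'

```text
t: 3.2
tool_pos: [0.5925, 0.1525, 0.1707]
tool_rot: [2.021, 2.036, -0.358]
contact_force: [-0.3, 0.1, 1.3]
opening: 0.0853
grip_force: 0.0
```

```bash
cat > path.py <<'E'
from h import *
# rack centre path: 10 mm straight, 60 mm turning, then straight; heading from -89.15 to -96.6
def path(c0=(.5925,.032),a0=-89.15,a1=-96.6,s0=.010,s1=.070,smax=.24,ds=.0005):
    c=np.array(c0); out=[]
    for s in np.arange(0,smax,ds):
        a=np.radians(np.interp(s,[s0,s1],[a0,a1])); h=np.array([np.cos(a),np.sin(a)])
        out.append((s,*c,np.degrees(a),*(c-.035*h))); c=c+ds*h
    return np.array(out)
P=path()
def at(s):
    r=[np.interp(s,P[:,0],P[:,i]) for i in range(6)]
    if s<0: r[5]-=s
    return pose(r[4],r[5],.022,r[3]+180)
if __name__=='__main__':
    print(P[np.argmin(abs(P[:,2]+.185))]); o=get_obs(); print(o['tool_pos'],o['contact_force'])
    w=load('w1'); print(w['pose'][:3,3])
    rows(*[at(s) for s in (-.003,0,.01,.02,.03,.04,.05,.06,.07)])
E
python3 path.py
```

```text
[  0.218        0.57266278  -0.18490197 -96.6          0.57668558
  -0.15013392]
[0.59246329 0.15245019 0.17067769] [-0.33914115  0.14576379  1.34809275]
[0.59188438 0.21669347 0.34054386]
[-1.56,-0.16,0.80] turn [-0.001,0.003,-0.007]
[-1.84,-0.16,0.90] turn [-0.001,0.003,-0.007]
[-2.78,-0.15,1.24] turn [-0.001,0.003,-0.007]
[-3.72,0.06,1.59] turn [0.006,0.003,0.013]
[-4.66,0.25,1.94] turn [0.014,0.003,0.034]
[-5.61,0.42,2.29] turn [0.021,0.003,0.054]
[-6.56,0.57,2.64] turn [0.029,0.003,0.074]
[-7.51,0.69,2.99] turn [0.036,0.003,0.095]
[-8.47,0.80,3.34] turn [0.044,0.003,0.115]
```

Call:
arm_command --plan '[[[-0.8, -0.1, 0.3, 0, 0, 0], [-1.3, -0.15, 0.55, 0, 0, 0], [-1.6, -0.15, 0.75, 0, 0, -0.007], [-1.85, -0.15, 0.85, 0, 0, -0.007], [-2.1, -0.15, 0.95, 0, 0, -0.007], [-2.4, -0.15, 1.05, 0, 0, -0.007], [-2.8, -0.15, 1.2, 0, 0, -0.007], [-2.8, -0.15, 1.2, 0, 0, -0.007]]]'

```text
t: 3.87
tool_pos: [0.5914, 0.1222, 0.1683]
tool_rot: [2.013, 2.044, -0.358]
contact_force: [-0.3, -0.2, 0.3]
opening: 0.0859
grip_force: 0.1
```

```bash
cat > look.py <<'E'
from h import *
import sys
o=get_obs(); print(o['tool_pos'],o['contact_force'])
im,d,c=snap('top',sys.argv[1])
ov=np.int32([np.ravel(x) for x in np.argwhere(np.ones(1))])
cv2.imwrite('pics/%sc.png'%sys.argv[1],cv2.resize(im[120:300,265:465],None,fx=3.3,fy=3.3,interpolation=cv2.INTER_CUBIC))
# red block top plane
uu,vv=np.meshgrid(np.arange(270,440),np.arange(150,280)); uv=np.c_[uu.ravel(),vv.ravel()]
px=im[uv[:,1],uv[:,0]].astype(int); red=(px[:,2]>90)&(px[:,1]<50)&(px[:,0]<60)
P=atdepth(c,uv,d[uv[:,1],uv[:,0]]); m=red&(abs(P[:,2]-.055)<.012)
if m.sum()>50: print(m.sum(),cv2.minAreaRect((atz(c,uv[m],.055)[:,:2]*1000).astype(np.float32)))
E
sed -i '/^ov=/d' look.py; python3 look.py t1
```

```text
[0.59141848 0.1222087  0.16833547] [-0.34862586 -0.15917663  0.34416419]
862 ((592.849609375, 23.69509506225586), (125.78273010253906, 65.32442474365234), 0.7364469170570374)
```

View pics/t1c.png

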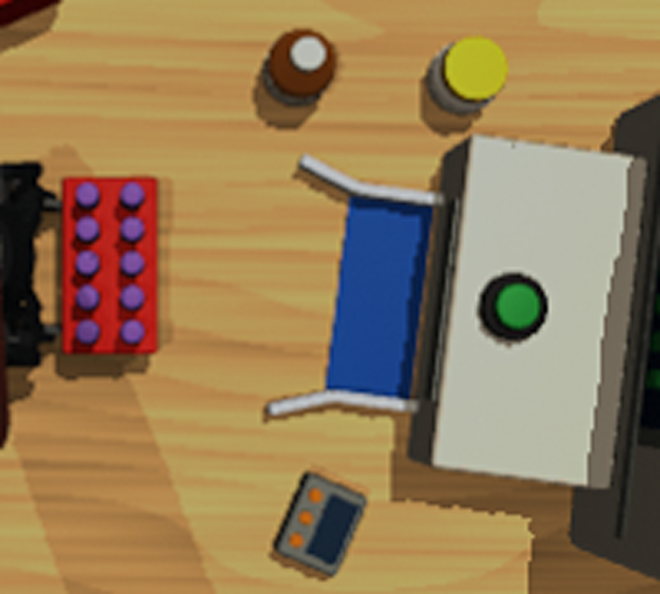

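The crop shows both fingers flat against the back of the rack. The rack has moved about 9 mm, still straight, with its top spanning (63..157, 178..353). I'll go on with the turning part of the push.

Run:
```python
from path import *
rows(*[at(s) for s in (.01,.02,.03,.04,.05,.06,.07)])
```

```text
[-0.05,-0.01,-0.05] turn [-0.000,0.003,0.000]
[-0.99,0.20,0.30] turn [0.007,0.003,0.021]
[-1.93,0.38,0.65] turn [0.015,0.003,0.041]
[-2.88,0.55,0.99] turn [0.022,0.003,0.061]
[-3.83,0.69,1.34] turn [0.030,0.003,0.082]
[-4.79,0.81,1.69] turn [0.037,0.003,0.102]
[-5.74,0.90,2.05] turn [0.044,0.003,0.122]
```

Call:
arm_command --plan '[[[-0.5, 0.1, 0.15, 0, 0, 0.01], [-1.0, 0.2, 0.3, 0.007, 0, 0.021], [-1.5, 0.3, 0.5, 0.011, 0, 0.031], [-1.95, 0.38, 0.65, 0.015, 0, 0.041], [-2.4, 0.47, 0.82, 0.019, 0, 0.051], [-2.9, 0.55, 1.0, 0.022, 0, 0.061], [-3.35, 0.62, 1.17, 0.026, 0, 0.072], [-3.85, 0.69, 1.35, 0.03, 0, 0.082], [-4.3, 0.75, 1.52, 0.034, 0, 0.092], [-4.8, 0.81, 1.7, 0.037, 0, 0.102], [-5.25, 0.86, 1.87, 0.041, 0, 0.112], [-5.75, 0.9, 2.05, 0.044, 0, 0.122]]]'

```text
t: 4.92
tool_pos: [0.6013, 0.0614, 0.1686]
tool_rot: [2.153, 1.917, -0.382]
contact_force: [-0.2, 1.4, -0.7]
opening: 0.0854
grip_force: 0.6
```

```bash
python3 look.py t2
python3 - <<'E'
from path import *
print(P[140]); rows(*[at(s) for s in (.07,.1,.13)])
E
```

```text
[0.60125505 0.0613517  0.1686297 ] [-0.18875254  1.39536101 -0.74578859]
857 ((589.9105224609375, -36.85211944580078), (67.42118835449219, 127.16273498535156), 83.4229736328125)
[ 7.00000000e-02  5.89673481e-01 -3.78827978e-02 -9.66000000e+01
  5.93696281e-01 -3.11475103e-03]
[0.09,-0.03,-0.02] turn [0.000,0.003,-0.001]
[-2.72,-0.03,1.01] turn [0.000,0.003,-0.001]
[-5.54,-0.02,2.05] turn [0.000,0.003,-0.001]
```

Call:
arm_command --plan '[[[-0.4, 0, 0.14, 0, 0, 0], [-0.9, 0, 0.33, 0, 0, 0], [-1.4, 0, 0.51, 0, 0, 0], [-1.9, 0, 0.7, 0, 0, 0], [-2.4, 0, 0.88, 0, 0, 0], [-2.9, 0, 1.06, 0, 0, 0], [-3.4, 0, 1.24, 0, 0, 0], [-3.9, 0, 1.43, 0, 0, 0], [-4.4, 0, 1.61, 0, 0, 0], [-4.9, 0, 1.8, 0, 0, 0], [-5.4, 0, 1.98, 0, 0, 0], [-5.9, 0, 2.16, 0, 0, 0]]]'

```text
t: 5.97
tool_pos: [0.594, -0.0011, 0.1687]
tool_rot: [2.152, 1.918, -0.381]
contact_force: [0.0, 2.2, 1.1]
opening: 0.085
grip_force: 1.0
```

```bash
python3 look.py t3
python3 - <<'E'
from path import *
rows(*[at(s) for s in (.133,.163,.193)])
E
```

```text
[ 0.59400184 -0.00110861  0.1687259 ] [0.04169961 2.20782154 1.11391339]
829 ((582.66162109375, -98.64311981201172), (68.42686462402344, 127.29344177246094), 83.44139862060547)
[0.08,-0.01,-0.02] turn [0.001,0.003,0.000]
[-2.73,-0.01,1.02] turn [0.001,0.003,0.000]
[-5.55,-0.01,2.05] turn [0.001,0.003,0.000]
```

View pics/t3c.png

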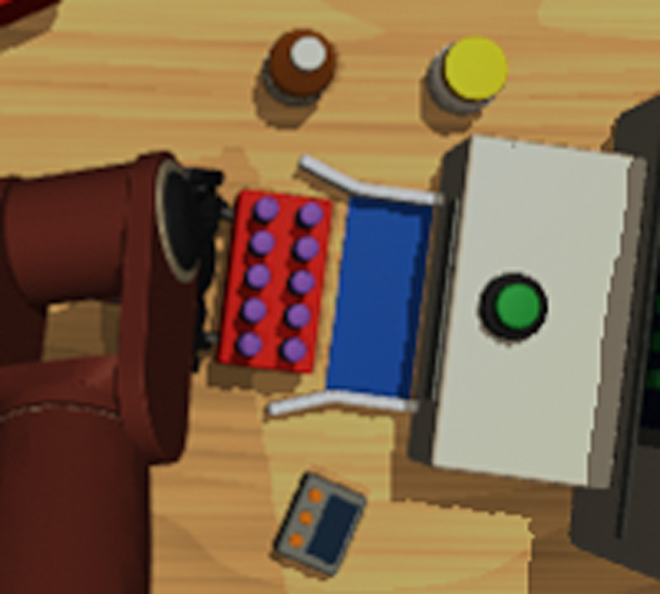

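The crop shows the rack square at the bay mouth, centred between the rails, with the timer and bottle clear of the arm.

Call:
arm_command --plan '[[[-0.4, 0, 0.14, 0, 0, 0], [-0.9, 0, 0.33, 0, 0, 0], [-1.4, 0, 0.51, 0, 0, 0], [-1.9, 0, 0.7, 0, 0, 0], [-2.4, 0, 0.88, 0, 0, 0], [-2.9, 0, 1.06, 0, 0, 0], [-3.4, 0, 1.24, 0, 0, 0], [-3.9, 0, 1.43, 0, 0, 0], [-4.4, 0, 1.61, 0, 0, 0], [-4.9, 0, 1.8, 0, 0, 0], [-5.4, 0, 1.98, 0, 0, 0], [-5.9, 0, 2.16, 0, 0, 0]]]'

```text
t: 7.02
tool_pos: [0.5868, -0.0635, 0.1687]
tool_rot: [2.152, 1.918, -0.382]
contact_force: [0.5, 1.4, 1.6]
opening: 0.0856
grip_force: 0.9
```

```bash
python3 look.py t4
```

```text
[ 0.58677804 -0.06354768  0.16868627] [0.52750903 1.39526386 1.60993038]
823 ((576.6715698242188, -161.1274871826172), (68.64864349365234, 129.37672424316406), 83.4567642211914)
```

Call:
arm_command --plan '[[[-0.2, 0, 0.07, 0, 0, 0], [-0.4, 0, 0.15, 0, 0, 0], [-0.6, 0, 0.22, 0, 0, 0], [-0.8, 0, 0.29, 0, 0, 0], [-1.0, 0, 0.37, 0, 0, 0], [-1.2, 0, 0.44, 0, 0, 0], [-1.4, 0, 0.51, 0, 0, 0], [-1.55, 0, 0.57, 0, 0, 0], [-1.7, 0, 0.62, 0, 0, 0], [-1.8, 0, 0.66, 0, 0, 0], [-1.9, 0, 0.7, 0, 0, 0]]]'

```text
t: 7.98
tool_pos: [0.5845, -0.0832, 0.1687]
tool_rot: [2.152, 1.918, -0.381]
contact_force: [0.9, 1.4, 0.6]
opening: 0.0854
grip_force: 0.9
```

```bash
python3 look.py t5
```

```text
[ 0.5845414  -0.08324896  0.16868959] [0.88922609 1.44346606 0.64621564]
800 ((573.9977416992188, -180.61376953125), (68.36946868896484, 129.0642852783203), 83.31884002685547)
```

View pics/t5c.png

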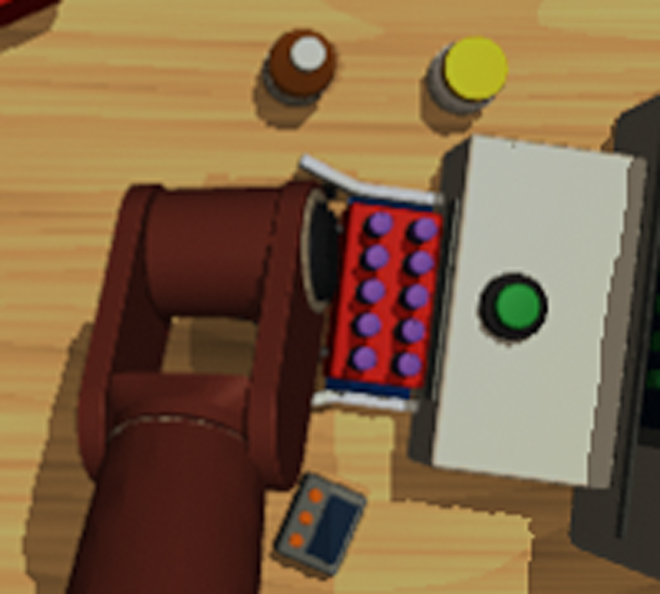

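The crop shows the rack inside the rails with even blue margins on both sides, a few mm short of the stop. I'll creep up until the force rises.

Call:
arm_command --plan '[[[-0.07, 0, 0.02, 0, 0, 0], [-0.14, 0, 0.05, 0, 0, 0], [-0.21, 0, 0.07, 0, 0, 0], [-0.28, 0, 0.1, 0, 0, 0], [-0.28, 0, 0.1, 0, 0, 0]]]'

```text
t: 8.45
tool_pos: [0.5843, -0.0859, 0.1688]
tool_rot: [2.152, 1.918, -0.38]
contact_force: [0.4, 4.0, 0.7]
opening: 0.0857
grip_force: 1.7
```

Call:
arm_command --plan '[[[-0.05, 0, 0.02, 0, 0, 0], [-0.1, 0, 0.035, 0, 0, 0], [-0.15, 0, 0.05, 0, 0, 0], [-0.15, 0, 0.05, 0, 0, 0]]]'

```text
t: 8.78
tool_pos: [0.5843, -0.0866, 0.1689]
tool_rot: [2.154, 1.918, -0.377]
contact_force: [1.4, 8.5, 1.1]
opening: 0.0852
grip_force: 4.4
```

Call:
arm_command --plan '[[[-0.05, 0, 0.02, 0, 0, 0], [-0.1, 0, 0.04, 0, 0, 0], [-0.1, 0, 0.04, 0, 0, 0], [-0.1, 0, 0.04, 0, 0, 0]]]'

```text
t: 9.12
tool_pos: [0.5843, -0.087, 0.169]
tool_rot: [2.155, 1.919, -0.375]
contact_force: [2.3, 13.0, 2.9]
opening: 0.0852
grip_force: 6.3
```

```bash
python3 look.py t6
```

```text
[ 0.5843285  -0.08696956  0.16896169] [ 2.29850369 12.95781866  2.87288575]
758 ((574.0111694335938, -182.77296447753906), (66.66546630859375, 129.0078887939453), 83.14762878417969)
```

Now at the stop with 13 N and no more motion. I'll back straight off, then rise.

Call:
arm_command --plan '[[[0.5, 0, -0.18, 0, 0, 0], [1.5, 0, -0.55, 0, 0, 0], [3.0, 0, -1.1, 0, 0, 0], [5.0, 0, -1.8, 0, 0, 0], [3.0, 0, -7, 0, 0, 0], [1.0, 0, -12.5, 0, 0, 0], [-0.7, 0, -17.2, 0, 0, 0], [-0.7, 0, -17.2, 0, 0, 0], [-0.7, 0, -17.2, 0, 0, 0], [-0.7, 0, -17.2, 0, 0, 0]]]'

```text
t: 10.0
tool_pos: [0.5908, -0.0364, 0.3368]
tool_rot: [2.149, 1.914, -0.375]
contact_force: [-1.0, -0.1, -1.4]
opening: 0.0855
grip_force: 0.0
```

```bash
python3 look.py t7
python3 - <<'E'
from h import *
im,_,_=snap('wrist','w2')
im2=cv2.imread('pics/t7c.png'); cv2.imwrite('pics/v2.png',np.vstack([cv2.resize(im,(480,300)),im2[60:500,100:660][:295,:480]]))
rows(pose(.5635,-.262,.20,83.4,0,(0,0,.173)))
E
```

```text
[ 0.59076299 -0.03636348  0.33680064] [-0.96956352 -0.11824888 -1.40250895]
794 ((573.9853515625, -182.55624389648438), (67.4613037109375, 128.93653869628906), 82.97513580322266)
[-22.76,0.00,3.95] turn [-0.001,0.352,0.001]
```

View pics/v2.png

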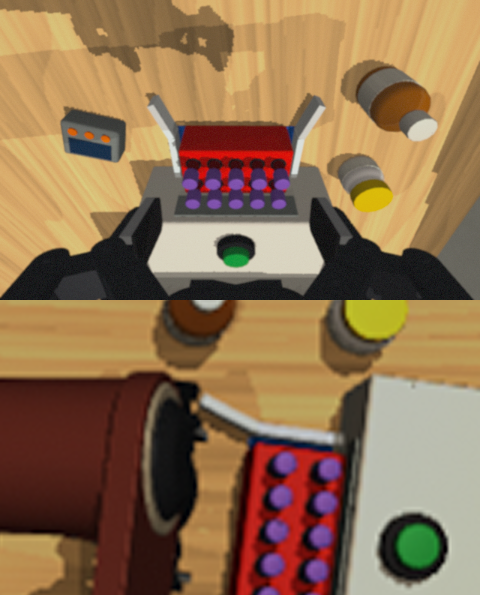

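The wrist half shows the rack seated squarely between the rails against the stop, with the bottle, pot and timer undisturbed. The lower half shows no gap at the stop and the button at about (415,547). Next I'll shut the gripper and go above the button.

Call:
arm_command --plan '[[[-4, 0, -1, 0, 0, 0], [-8, 0, 0, 0, 0.1, 0], [-12, 0, 1, 0, 0.2, 0], [-16, 0, 2, 0, 0.3, 0], [-20, 0, 3, 0, 0.352, 0], [-22.8, 0, 3.9, 0, 0.352, 0], [-22.8, 0, 3.9, 0, 0.352, 0], [-22.8, 0, 3.9, 0, 0.352, 0], [-22.8, 0, 3.9, 0, 0.352, 0], [-22.8, 0, 3.9, 0, 0.352, 0], [-22.8, 0, 3.9, 0, 0.352, 0], [-22.8, 0, 3.9, 0, 0.352, 0]]]' --gripper 1

```text
t: 11.1
tool_pos: [0.5641, -0.2611, 0.3741]
tool_rot: [-2.342, -2.093, -0.001]
contact_force: [0.5, 0.5, -0.8]
opening: 0.0
grip_force: 0.0
```

```bash
python3 look.py t8
python3 - <<'E'
from h import *
rows(pose(.564,-.262,.14,83.4,0,(0,0,.173)),pose(.564,-.262,.1186,83.4,0,(0,0,.173)),pose(.564,-.262,.1116,83.4,0,(0,0,.173)))
im,_,_=snap('wrist','w3'); im2,_,_=snap('scene','s3')
cv2.imwrite('pics/v3.png',np.vstack([cv2.resize(im,(480,300)),cv2.resize(im2[60:310,60:400],(408,300))[:, :408].copy() if 0 else cv2.resize(im2[80:280,60:380],(480,300))]))
E
```

```text
[ 0.56409937 -0.26107627  0.37408642] [ 0.48575792  0.50960852 -0.75948186]
788 ((573.983154296875, -182.6139373779297), (67.31153106689453, 128.94322204589844), 82.9912338256836)
[-0.08,-0.00,6.13] turn [0.000,-0.000,0.003]
[-0.08,-0.00,8.27] turn [0.000,-0.000,0.003]
[-0.08,-0.00,8.97] turn [0.000,-0.000,0.003]
```

View pics/v3.png

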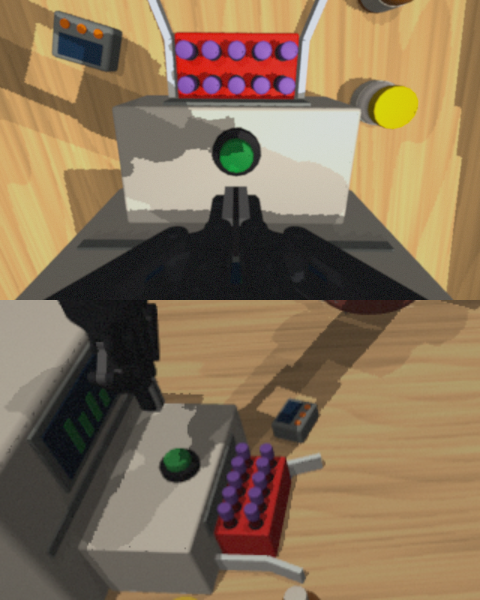

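The wrist half shows the rack square and home, and the button at (237,155), just ahead of the shut fingertips at (235,188). I'll check the button's position with this view.

Run:
```python
from h import *
a=load('w3'); im=a['im'].astype(int); m=(im[...,1]>60)&(im[...,1]>im[...,2]*1.6)&(im[...,1]>im[...,0]*1.3); m[:150]=0; m[260:]=0
v,u=np.nonzero(m); k=(u>270)&(u<360); u,v=u[k],v[k]; print(len(u),u.min(),u.max(),v.min(),v.max())
d=a['d'][v,u]; Pt=atdepth(a,np.c_[u,v],d); print(np.median(Pt,0),Pt.min(0),Pt.max(0))
# rack front top edge to stop: block centre in dock frame, rack rectangle from wrist
uu,vv=np.meshgrid(np.arange(200,430),np.arange(30,150)); uv=np.c_[uu.ravel(),vv.ravel()]
px=im[uv[:,1],uv[:,0]]; r=(px[:,2]>90)&(px[:,1]<50)&(px[:,0]<60); P=atdepth(a,uv,a['d'][uv[:,1],uv[:,0]]); r&=abs(P[:,2]-.055)<.006
print(cv2.minAreaRect((atz(a,uv[r],.055)[:,:2]*1000).astype(np.float32)))
```

```text
1624 293 338 185 230
[ 0.56473552 -0.26093444  0.12234295] [ 0.54768362 -0.28192111  0.1112161 ] [ 0.58071499 -0.18189707  0.34416698]
((573.2269287109375, -184.21609497070312), (66.66215515136719, 128.6439208984375), 83.03055572509766)
```

Call:
arm_command --plan '[[[0, 0, 3, 0, 0, 0], [0, 0, 6, 0, 0, 0], [0, 0, 7, 0, 0, 0], [0, 0, 7.5, 0, 0, 0], [0, 0, 7.8, 0, 0, 0], [0, 0, 8.1, 0, 0, 0], [0, 0, 8.3, 0, 0, 0], [0, 0, 8.3, 0, 0, 0]]]'

```text
t: 11.92
tool_pos: [0.5644, -0.2626, 0.2932]
tool_rot: [2.343, 2.089, 0.003]
contact_force: [-1.2, 1.0, 2.0]
opening: 0.0
grip_force: 1.3
```

Call:
arm_command --plan '[[[0, 0, 0.15, 0, 0, 0], [0, 0, 0.3, 0, 0, 0], [0, 0, 0.3, 0, 0, 0]]]'

```text
t: 12.17
tool_pos: [0.5643, -0.2626, 0.2897]
tool_rot: [2.343, 2.089, 0.003]
contact_force: [0.9, 0.2, 4.6]
opening: 0.0
grip_force: 2.3
```

Call:
arm_command --plan '[[[0, 0, 0.15, 0, 0, 0], [0, 0, 0.3, 0, 0, 0], [0, 0, 0.3, 0, 0, 0]]]'

```text
t: 12.42
tool_pos: [0.5646, -0.2627, 0.2893]
tool_rot: [2.343, 2.089, 0.002]
contact_force: [-5.5, 3.0, 15.3]
opening: 0.0
grip_force: 7.8
```

It has bottomed out at 15 N. I'll hold for one row, then let go and rise clear.

Call:
arm_command --plan '[[[0, 0, 0, 0, 0, 0], [0, 0, -1, 0, 0, 0], [0, 0, -4, 0, 0, 0], [0, 0, -8, 0, 0, 0], [0, 0, -12, 0, 0, 0], [0, 0, -12, 0, 0, 0], [0, 0, -12, 0, 0, 0], [0, 0, -12, 0, 0, 0]]]'

```text
t: 13.08
tool_pos: [0.5637, -0.2624, 0.405]
tool_rot: [-2.345, -2.091, -0.001]
contact_force: [0.3, -0.4, -0.9]
opening: 0.0
grip_force: 0.0
```

```bash
python3 look.py t9
python3 - <<'E'
from h import *
a=snap('wrist','w4'); cv2.imwrite('pics/v4.png',cv2.resize(a[0],(480,300)))
E
```

```text
[ 0.56365907 -0.26236573  0.40504815] [ 0.25369751 -0.43834899 -0.94126401]
793 ((573.9811401367188, -182.59060668945312), (67.39202880859375, 128.93653869628906), 82.97513580322266)
```

View pics/v4.png

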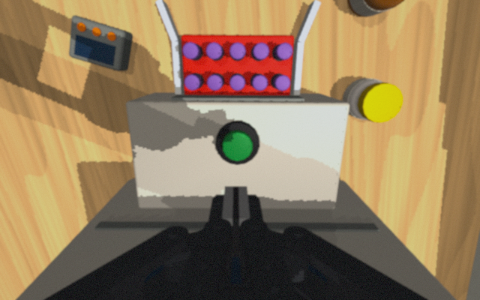

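The picture shows the rack home and square at (237,65), the button released at (237,142), and the arm clear of everything. I'll hand the job in.

```bash
python3 -c "
from station import *
print(finish_job())"
```

```text
the job is handed in; nothing more can be done
None
```

I pushed the rack home in the bay, then pressed the start button to its bottom stop and released it; the bottle, pot and timer were not touched. The job is handed in, at about 13 s of the 72 s allowed, but `finish_job()` gave no verdict, so the result is not confirmed.

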